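# Level the flask shelf of a filling unit on its foot

## Task

Make the white filling unit safe before you adjust it: press its red stop key, then its blue lock key, one at a time, and leave the green start key alone. Then take the black knob of the levelling foot, push the spring-up flask shelf down with it until the foot stands firmly on the bench, and turn the knob until the bubble of the spirit level lies centred between the two black lines. Finish holding the knob in the fingers and still pressing the shelf down on its foot with the bubble centred; leave the loose flask, bottle and cap round the unit undisturbed.

Things in the scene. Friction and masses are not known exactly. Their poses are not given: they have to be found in the camera images.
- filler: white filling unit fixed to the bench, 204 wide x 210 deep; origin on the bench under its shelf's hinge line; x points to its back, y to its left seen from the front, z up. The front case (x 14 to 88 mm) is 85 mm high with three keys in a row; behind it rises to 137 mm, with a parked steel nozzle arm up to 225 mm high at x = 170 to 215 mm
- stop_key_top (a point): centre of the top of the red key (white square), at x 48, y +46, z 94 mm of the unit; 26 x 26 mm, spring key moving straight down, travel 5 mm, about 0.8 N to start and 4.5 N at full depth; it counts as pressed from 3.5 mm
- lock_key_top (a point): centre of the top of the blue key (white padlock), the middle key, at x 48, y 0, z 94 mm of the unit; same kind of key
- start_key_top (a point): centre of the top of the green key (white triangle), at x 48, y -46, z 94 mm of the unit; same kind of key; leave it alone
- stop_key (a joint): depth of the red key in m: 0 up, 0.005 fully pressed
- lock_key (a joint): depth of the blue key in m: 0 up, 0.005 fully pressed
- start_key (a joint): depth of the green key in m: 0 up, 0.005 fully pressed
- knob_grip (a point): on the axis of the black foot knob, 20 mm above its skirt: TCP place for a grip from above. The knob is a ribbed upright cylinder 37 mm across and 24 mm high (top 4 mm above this point), on a skirt 54 mm wide and 5 mm thick on which fingertips can push down. It stands on the shelf's front lug, 150 mm in front of the hinge line on the centre line; about 87 mm above the bench when level
- foot: levelling foot with its knob: a screw of 4 mm lead with a rubber-shod foot; origin on the knob's axis, 38 mm below knob_grip, z up. Turned clockwise seen from above it drives the foot down, raising the front of the pressed-down shelf 4.2 mrad per rad. It starts screwed up too far (front too low) by 0.8 to 2.3 rad. Turning takes about 0.05 N m; the knob stays where it is left
- shelf (a joint): tilt of the steel flask shelf (150 wide, 12 mm thick, top 55 mm above the bench, reaching 118 mm forward, then the lug) in rad: 0 level, positive with the front up. A spring lifts it to 0.05, foot 8 to 9 mm clear of the bench; about 3.5 N down on the knob brings the foot to the bench, anything more rests on the foot
- bubble (a joint): place of the pale bubble in the yellow-green vial in m: 0 centred between the black lines, positive towards the front (knob) end when the front is too high. 10 mm per rad of knob turn, stops at 0.021 either way, settles in about a second. Bubble about 20 mm long, lines 30 mm apart; centred is within 4 mm. With the shelf up it lies at the front stop and tells nothing
- vial (a point): top of the vial at its middle, on the spirit level (aluminium, 96 x 32 x 26 mm, lying along the shelf's left side, parallel to the unit's x axis); 94 mm behind the knob's axis and 53 mm to its left
- flask_0: loose green 1 l flask with blue cap, 69 x 85 x 218 mm, standing left of the unit; origin at the centre of its underside, z up; leave it undisturbed
- lab_bottle: loose small white bottle with blue cap, 57 mm diameter, 118 mm high, standing right of the shelf; origin at the centre of its underside, z up; leave it undisturbed
- spare_cap_2: loose red screw cap, 62 mm diameter, 26 mm high, lying left of the shelf; origin at the centre of its underside; leave it undisturbed

How it is judged (in metres and radians):
On the way, in this order (a step that is already met when the one before it is completed fails the run):
1. the red stop key is pressed, alone (value of joint stop_key above 0.0035 m and value of joint lock_key below 0.001 m), for 0.05 s.
2. then the blue lock key is pressed, alone (value of joint lock_key above 0.0035 m and value of joint stop_key below 0.001 m), for 0.05 s.
3. then, with the keys up, the shelf is pressed down by the knob until its foot stands on the bench (contact force between foot_c0 and anything else above 2 N and contact force between the fingers and foot above 2 N and value of joint each of stop_key, lock_key, start_key below 0.001 m), for 0.1 s.
At the end, for the whole second after the job is handed in: the bubble rests within 4 mm of the middle, centred between the lines, while the fingers hold the knob and press the shelf down so that its foot stands on the bench with more than 2 N; all keys are up (all of step 3 and value of joint bubble between -0.004 and 0.004 m and velocity of joint bubble between -0.004 and 0.004 m/s); the arm keeps its last pose, push and grip.
It fails at once if the green start key is pressed (value of joint start_key above 0.0025 m).
It fails at once if the loose green flask is moved by more than 20 mm or tipped (distance of flask_0 from where it was at the start of the episode above 0.02 m or angle between flask_0's own z axis and vertical above 0.25 rad).
It fails at once if the loose small bottle is moved by more than 20 mm or tipped (distance of lab_bottle from where it was at the start of the episode above 0.02 m or angle between lab_bottle's own z axis and vertical above 0.25 rad).
It fails at once if the loose red cap is moved by more than 20 mm or tipped (distance of spare_cap_2 from where it was at the start of the episode above 0.02 m or angle between spare_cap_2's own z axis and vertical above 0.25 rad).
It also fails if it takes over 69 s, if anything falls off the work surface, if the arm or the gripper's body presses on something with over 40 N, if the wrist force passes 120 N, or if a joint passes its speed limit or range.

## Robot

A 7-joint arm with a two-finger parallel gripper is mounted at the origin on a cart in front of the work surface, level with it; the furniture and walls round the work are solid. World frame = base frame: x ahead of the robot, y to its left, z up, the work surface at z = 0. Lengths are in mm, angles in rad, forces in N, time in s.
With the tool pointing down it reaches from about 425 to 925 mm from the base axis. Payload 6.8 kg.
Tool frame: the origin (TCP) lies between the finger pads, 19 mm behind the fingertips; this is the grasp point; z points along the fingers, y is the line along which they close (so a half turn about z gives the same grasp; the last joint's range is limited). The gripper opens to 85 mm and grips with 20 to 120 N. Pads are 22 mm wide; open, the fingers measure 114 mm over their backs; the gripper's body (76 mm by 85 mm) begins 54 mm behind the grasp point. The pads swing forward as they close: fully open they stand 13 mm farther back than shut.
Start: joints at [-0.108, 0.477, 0.022, 1.555, -0.011, 1.109, -0.083], TCP at [675.016, 0.006, 250.008] pointing down, gripper open.
Joint ranges: [-2.96, 2.96], [-0.34, 2.1], [-1.41, 1.46], [0.24, 2.44], [-1.37, 4.51], [0.17, 1.92], [-2.96, 2.96]. Speed limits (rad/s): [2.39, 2.39, 3.14, 3.14, 3.14, 3.14, 3.14].

## Interface

Orientations are given as a unit quaternion [w, x, y, z].
In Python, from rig import * gives the robot as it stands. The module is installed in compiled form; this text tells all that it offers.
- The arm moves only by the tool step_arm, never from a script. Its argument "plan" is a list of rows, each an object with "jaw": the opening, from -1 (shut) to 1 (fully open); "translation": the shift along the world's x, y, z each as a share of 0.025 m, from -1 to 1, a list of three; "delta_rot": the turn, a rotation vector about the world's x, y, z each as a share of 360 degrees, from -1 to 1, a list of three. A call has 1 to 20 rows; each row shifts and turns the commanded pose from where the row before left it; what a row does not reach is not made up. A row lasts 1/12 s, in which the tool goes at most 41.7 mm and 7.16 degrees, less where a joint would pass 70% of its speed; a pose out of reach is approached as far as the arm can. A call with a number of a shift or a turn outside -1 to 1 is refused whole. A call with a gripper value outside its range is refused whole. The fingers move at their own pace and stop on an object; "force" is the grip in N (left out, the last holds). Time passes only in rows, so rows that do not move let the fingers close. It gives the time, the measured TCP pose, the force, the opening and the grip force at its end, in the units of the state.
- sense(): the state, without advancing time (a new reading comes with each control period).
- get_image(name): name is "scene" or "side" or "wrist"; returns a dict with "img" (480x640x3 uint8, red, green, blue), "camera_matrix" (3x3 intrinsics, pixels), "k1" (the pictures are not rectified: a ray, as slopes to the right and down, at radius r is drawn at 1 + k1 r^2 times it, then the intrinsics apply), "extrinsics" (4x4, takes a point from camera to world coordinates); the wrist camera has in their place "mount" (4x4, takes a point from camera to tool coordinates, whose origin is the TCP and whose axes are the flange's). Camera axes: x right, y down, z forward; pixel columns grow to the right and rows downward; lengths in mm; the calibration is good to about 2 mm. A picture is of the moment at which its call begins: read the wrist's pose just before it. There is no depth.
- finish_job(): hands the job in; it is judged then, once.
The state is a dict: "time_s": time; "joints": joint angles; "dq": joint speeds; "tau": joint torques, N m; "eef_pos": TCP position; "ee_rot": TCP orientation; "wrist_force": force on the tool from outside, world axes, zero at the start; "ft_torque": the same for the moment, N m; "grip_width": finger opening in mm; "grip_force": force on a finger pad.
Only numpy, scipy, OpenCV 4.12 (cv2) and the standard library are available. Lean on these libraries where they do the work, as an engineer would, in place of code of your own. Each camera call takes 0.05 s, during which the arm holds its last target. There are 200 camera calls.

## Working session

There is one attempt and no reset: what is moved stays moved. The work goes in short steps, Python scripts to look and compute and a tool call to move; the robot and the scene stay as the last step left them, time stands still between calls to the robot, and variables do not carry over. Pictures are saved under pics/ and viewed, at most 10 in all, crops included, and the job is handed in when it is done.

Besides the shell and the picture viewer there is one more tool, called after ">>>" as a command line: name --argument value ..., lists and objects as JSON in quotes. step_arm: Moves the arm, as the interface text tells. Its arguments: {"type":"object","properties":{"plan":{"type":"array","items":{"type":"object","properties":{"jaw":{"type":"number"},"translation":{"type":"array","items":{"type":"number","minimum":-1,"maximum":1}},"delta_rot":{"type":"array","items":{"type":"number","minimum":-1,"maximum":1}}}}},"force":{"type":"number"}},"required":["plan"]}

```bash
mkdir -p pics; python3 - <<'E'
from rig import *
import cv2,numpy as np
s=sense();print(s)
for n in("scene","side"):
    d=get_image(n);cv2.imwrite(f"pics/{n}0.png",d["img"][:,:,::-1]);print(n,d["camera_matrix"],d["k1"],d["extrinsics"])
E
```

```text
{'time_s': 0.0, 'joints': array([-0.10808827,  0.47779714,  0.02237147,  1.55645844, -0.01150263,
        1.10927507, -0.08308534]), 'dq': array([-8.10954921e-05,  1.41979943e-03,  2.25219262e-04,  1.83371272e-04,
       -1.96956550e-04,  1.02208332e-03, -3.41191183e-04]), 'tau': array([-5.45967814e-04, -5.96443820e+01,  1.60769675e+00, -2.81194621e+01,
        1.24063640e-02,  9.39900521e-03,  2.20753498e-05]), 'eef_pos': array([ 6.74446208e+02, -3.88182661e-02,  2.49025329e+02]), 'ee_rot': array([-5.85785714e-04,  7.07108226e-01,  7.07104758e-01, -6.89432805e-04]), 'wrist_force': array([-0.18757038, -0.01339958,  0.63544995]), 'ft_torque': array([ 0.00611349,  0.0600667 , -0.0312376 ]), 'grip_force': 0.0, 'grip_width': 85.61116083735705}
scene [[569.36619024   0.         317.98776664]
 [  0.         569.36619024 246.31598896]
 [  0.           0.           1.        ]] -0.019962427986103547 [[-7.49872849e-01 -4.56681345e-01  4.78678241e-01 -4.81988080e+00]
 [-6.61474263e-01  5.04487459e-01 -5.54927205e-01  7.19797419e+02]
 [ 1.19377330e-02 -7.32758181e-01 -6.80384405e-01  9.10208641e+02]
 [ 0.00000000e+00  0.00000000e+00  0.00000000e+00  1.00000000e+00]]
side [[506.28268037   0.         322.50079534]
 [  0.         506.28268037 245.22509841]
 [  0.           0.           1.        ]] -0.11665225821008783 [[-9.94946191e-01 -6.73287277e-02  7.44910762e-02  4.74157279e+02]
 [-9.75437124e-02  4.72131521e-01 -8.76114748e-01  1.01738560e+03]
 [ 2.38181062e-02 -8.78953167e-01 -4.76312952e-01  6.38814699e+02]
 [ 0.00000000e+00  0.00000000e+00  0.00000000e+00  1.00000000e+00]]
```

View pics/scene0.png

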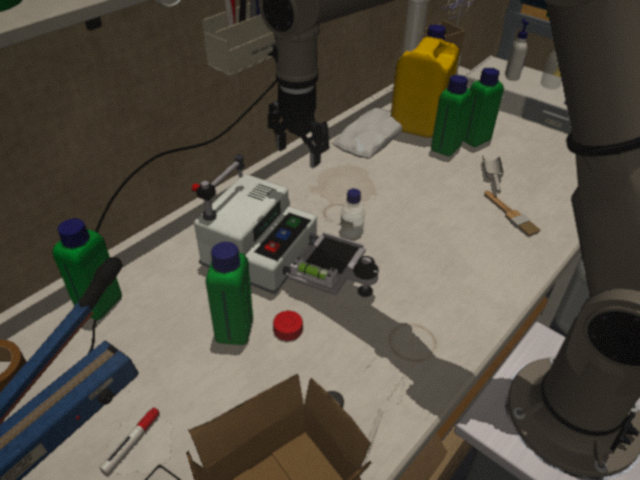

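View pics/side0.png

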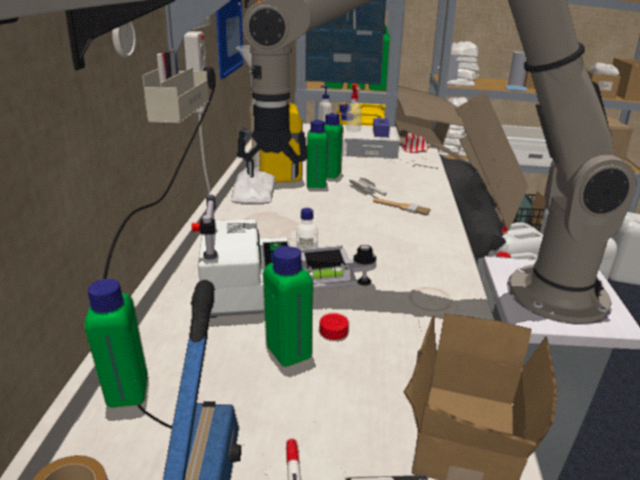

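The scene view shows the unit around (200–375, 170–300). The red, blue and green keys are near (270,247), (283,234) and (293,221), the knob is at about (366,266), and the flask is at (230,295). I'll enlarge both views.

```bash
python3 - <<'E'
import cv2
a=cv2.imread("pics/scene0.png")[180:310,225:395];cv2.imwrite("pics/sc_crop.png",cv2.resize(a,None,fx=4.6,fy=4.6,interpolation=cv2.INTER_CUBIC))
a=cv2.imread("pics/side0.png")[200:320,230:390];cv2.imwrite("pics/sd_crop.png",cv2.resize(a,None,fx=5,fy=5,interpolation=cv2.INTER_CUBIC))
E
```

```text
(no output)
```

View pics/sc_crop.png

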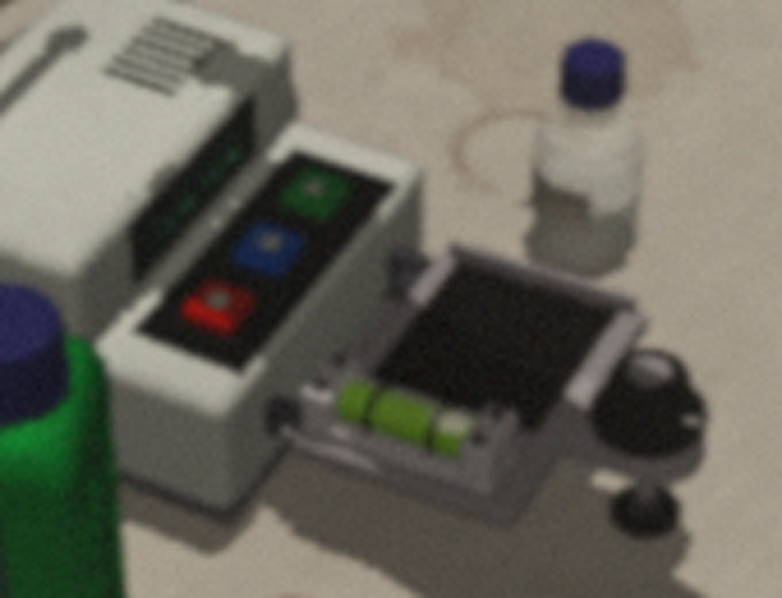

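View pics/sd_crop.png

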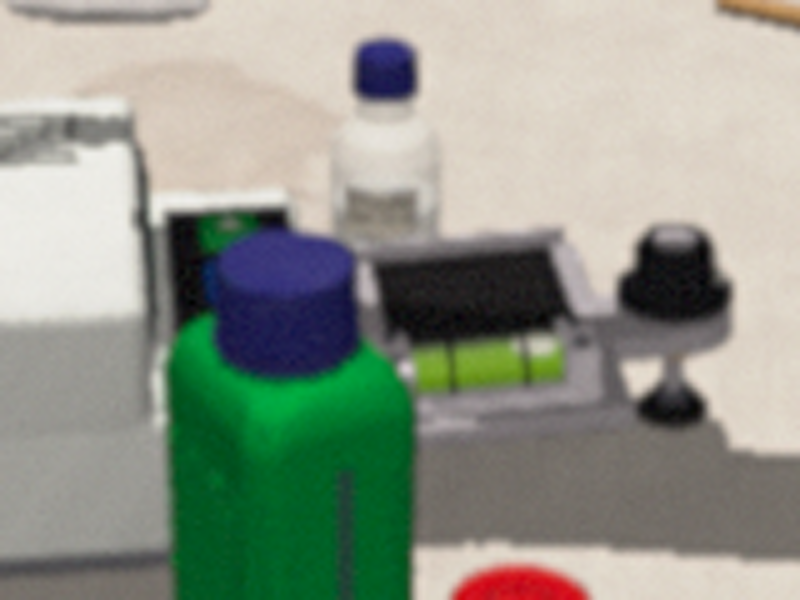

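The red, blue and green keys in the scene crop are at (217,300), (269,243) and (314,190), and the knob top is at (654,368). In the side crop the green key is at (228,228) and the knob top at (682,237). The bubble sits at the front end, as expected.

```bash
cat > h.py <<'E'
from rig import *
import cv2,numpy as np
from scipy.optimize import least_squares
def proj(P,d,E=None):
    E=d["extrinsics"] if E is None else E
    c=(np.atleast_2d(P)-E[:3,3])@E[:3,:3]
    n=c[:,:2]/c[:,2:]; n=n*(1+d["k1"]*(n**2).sum(1,keepdims=True))
    K=d["camera_matrix"];return n*[K[0,0],K[1,1]]+K[:2,2]
def ray(uv,d,z):   # pixel -> world point at height z
    f=lambda p:(proj([[p[0],p[1],z]],d)[0]-uv)
    return least_squares(f,[700,100]).x
def unit(p,L):
    c,s=np.cos(p[2]),np.sin(p[2]);L=np.atleast_2d(np.array(L,float))
    return np.c_[p[0]+c*L[:,0]-s*L[:,1],p[1]+s*L[:,0]+c*L[:,1],L[:,2]]
E
python3 - <<'E'
from h import *
S=get_image("scene");D=get_image("side")
Ls=[[48,46,94],[48,0,94],[48,-46,94],[-148,0,98.5]]
us=np.array([[217,300],[269,243],[314,190],[654,368]])/4.6+[225,180]
Ld=[[48,-46,94],[-148,0,98.5]];ud=np.array([[228,226],[682,237]])/5+[230,200]
f=lambda p:np.r_[(proj(unit(p,Ls),S)-us).ravel(),(proj(unit(p,Ld),D)-ud).ravel()]
for y0 in(0,1,-1):
    r=least_squares(f,[750,100,y0]);print(r.x,r.cost,r.fun.round(1))
p=r.x
for y0 in [0]:
    r=least_squares(f,[750,100,0]);p=r.x
print(unit(p,Ls+[[-150,0,0]]).round(1))
print("cap",ray([288,321],S,26),"bottle",ray([354,194],S,118),"flask",ray([225,250],S,218))
E
```

```text
[6.06158330e+02 6.03581476e+01 2.61583370e-01] 1.777136747976266 [ 0.6  0.8 -0.1  0.3  0.2 -0.5  0.2  0.5 -0.  -0.4 -1.3  0.4]
[6.06158330e+02 6.03581477e+01 2.61583373e-01] 1.7771367479762608 [ 0.6  0.8 -0.1  0.3  0.2 -0.5  0.2  0.5 -0.  -0.4 -1.3  0.4]
[6.06158330e+02 6.03581477e+01 2.61583369e-01] 1.7771367479762623 [ 0.6  0.8 -0.1  0.3  0.2 -0.5  0.2  0.5 -0.  -0.4 -1.3  0.4]
[[640.6 117.2  94. ]
 [652.5  72.8  94. ]
 [664.4  28.3  94. ]
 [463.2  22.1  98.5]
 [461.3  21.6   0. ]]
cap [516.55910208 203.41053421] bottle [ 607.44704903 -112.33789262] flask [597.90168784 272.91280131]
```

>>> step_arm --plan '[{"jaw": -1, "translation": [-0.268, 0.938, 0], "delta_rot": [0, 0, 0.0139]}, {"jaw": -1, "translation": [-0.268, 0.938, 0], "delta_rot": [0, 0, 0.0139]}, {"jaw": -1, "translation": [-0.268, 0.938, 0], "delta_rot": [0, 0, 0.0139]}, {"jaw": -1, "translation": [-0.268, 0.938, -0.5], "delta_rot": [0, 0, 0]}, {"jaw": -1, "translation": [-0.268, 0.938, -0.8], "delta_rot": [0, 0, 0]}, {"jaw": -1, "translation": [0, 0, -1], "delta_rot": [0, 0, 0]}, {"jaw": -1, "translation": [0, 0, -1], "delta_rot": [0, 0, 0]}, {"jaw": -1, "translation": [0, 0, -0.7], "delta_rot": [0, 0, 0]}, {"jaw": -1, "translation": [0, 0, 0], "delta_rot": [0, 0, 0]}, {"jaw": -1, "translation": [0, 0, 0], "delta_rot": [0, 0, 0]}]'

```text
time_s: 1.03
eef_pos: [640.9, 117.1, 149.3]
ee_rot: [-0.001, 0.609, 0.793, -0.001]
wrist_force: [0.4, -0.1, 0.2]
grip_width: -0.2
grip_force: 0.0
```

```bash
python3 - <<'E'
from h import *
s=sense();print(s["eef_pos"],s["ee_rot"],s["joints"][6],s["grip_width"])
d=get_image("wrist");print(d["mount"].round(3).tolist(),d["camera_matrix"][0],d["k1"])
cv2.imwrite("pics/w1.png",d["img"][:,:,::-1])
E
```

```text
[640.93506782 117.05101497 149.25223911] [-6.67355352e-04  6.08694736e-01  7.93403740e-01 -8.82284502e-04] -0.049909487468647734 -0.1718764526945251
[[0.0, -0.96, -0.279, 69.966], [1.0, -0.0, 0.002, 0.483], [-0.002, -0.279, 0.96, -122.858], [0.0, 0.0, 0.0, 1.0]] [337.64040578   0.         322.54824968] 0.014305333137113978
```

View pics/w1.png

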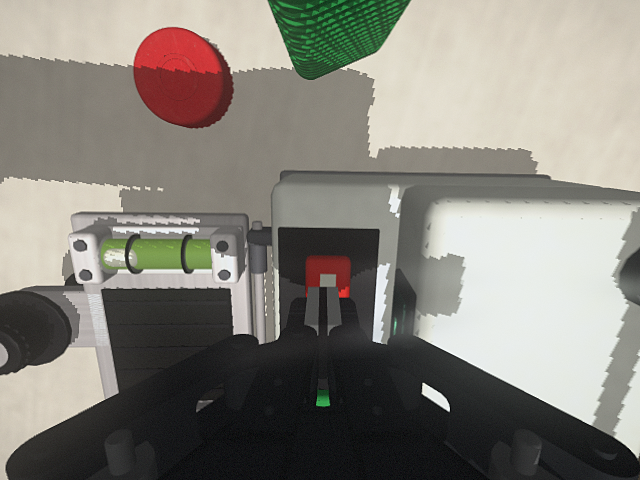

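The fingers point at the red key, which spans about (306–350, 255–298). The case edges are aligned with the gripper. The vial spans (100–210, 238–268) with the bubble at the front, and the flask and cap are clear. I'll check the projection of my fit here.

```bash
cat >> h.py <<'E'
from scipy.spatial.transform import Rotation as R
def wristE(d,s):
    q=np.array(s["ee_rot"]);T=np.eye(4);T[:3,:3]=R.from_quat(q[[1,2,3,0]]).as_matrix();T[:3,3]=s["eef_pos"]
    return T@d["mount"]
P0=[606.16,60.36,0.2616]
E
python3 - <<'E'
from h import *
s=sense();d=get_image("wrist");E=wristE(d,s)
L=[[48,46,94],[61,59,94],[35,59,94],[-56,53,81],[-150,0,98],[88,102,85],[14,102,85]]
print(proj(unit(P0,L),d,E).round(0).tolist())
tip=np.array(s["eef_pos"])-[0,0,19];print(proj(tip,d,E))
E
```

```text
[[319.0, 274.0], [342.0, 252.0], [295.0, 252.0], [145.0, 255.0], [-20.0, 350.0], [392.0, 172.0], [257.0, 172.0]]
[[320.91401436 304.06950331]]
```

>>> step_arm --plan '[{"jaw": -1, "translation": [0.12, -0.04, -0.8], "delta_rot": [0, 0, 0]}, {"jaw": -1, "translation": [0, 0, -0.5], "delta_rot": [0, 0, 0]}, {"jaw": -1, "translation": [0, 0, -0.1], "delta_rot": [0, 0, 0]}, {"jaw": -1, "translation": [0, 0, -0.1], "delta_rot": [0, 0, 0]}, {"jaw": -1, "translation": [0, 0, 0], "delta_rot": [0, 0, 0]}]'

```text
time_s: 1.55
eef_pos: [644.4, 116.2, 112.7]
ee_rot: [-0.0, 0.609, 0.793, -0.0]
wrist_force: [-1.2, -0.4, 1.7]
grip_width: -0.1
grip_force: 0.5
```

>>> step_arm --plan '[{"jaw": -1, "translation": [0, 0, -0.08], "delta_rot": [0, 0, 0]}, {"jaw": -1, "translation": [0, 0, 0], "delta_rot": [0, 0, 0]}]'

```text
time_s: 1.72
eef_pos: [645.0, 116.4, 111.2]
ee_rot: [0.0, 0.609, 0.793, 0.001]
wrist_force: [-0.2, -0.1, 1.5]
grip_width: 0.2
grip_force: 1.1
```

Contact started near z 113. I'll press on to about 4.5 N.

>>> step_arm --plan '[{"jaw": -1, "translation": [0, 0, -0.1], "delta_rot": [0, 0, 0]}, {"jaw": -1, "translation": [0, 0, 0], "delta_rot": [0, 0, 0]}, {"jaw": -1, "translation": [0, 0, 0], "delta_rot": [0, 0, 0]}]'

```text
time_s: 1.97
eef_pos: [645.1, 116.4, 108.7]
ee_rot: [0.0, 0.609, 0.793, 0.001]
wrist_force: [-0.2, -0.2, 4.6]
grip_width: 0.4
grip_force: 2.0
```

>>> step_arm --plan '[{"jaw": -1, "translation": [0, 0, -0.08], "delta_rot": [0, 0, 0]}, {"jaw": -1, "translation": [0, 0, 0], "delta_rot": [0, 0, 0]}, {"jaw": -1, "translation": [0, 0, 0], "delta_rot": [0, 0, 0]}]'

```text
time_s: 2.22
eef_pos: [645.2, 116.4, 108.1]
ee_rot: [0.001, 0.609, 0.793, 0.001]
wrist_force: [-4.3, -1.0, 15.7]
grip_width: 0.3
grip_force: 7.7
```

>>> step_arm --plan '[{"jaw": -1, "translation": [0, 0, 0.8], "delta_rot": [0, 0, 0]}, {"jaw": -1, "translation": [0.238, -0.888, 0], "delta_rot": [0, 0, 0]}, {"jaw": -1, "translation": [0.238, -0.888, 0], "delta_rot": [0, 0, 0]}, {"jaw": -1, "translation": [0, 0, -0.4], "delta_rot": [0, 0, 0]}, {"jaw": -1, "translation": [0, 0, -0.2], "delta_rot": [0, 0, 0]}, {"jaw": -1, "translation": [0, 0, -0.12], "delta_rot": [0, 0, 0]}, {"jaw": -1, "translation": [0, 0, -0.08], "delta_rot": [0, 0, 0]}, {"jaw": -1, "translation": [0, 0, 0], "delta_rot": [0, 0, 0]}, {"jaw": -1, "translation": [0, 0, 0], "delta_rot": [0, 0, 0]}]'

```text
time_s: 2.97
eef_pos: [656.2, 70.6, 108.1]
ee_rot: [0.001, 0.609, 0.793, -0.001]
wrist_force: [-7.0, -7.0, 18.6]
grip_width: 0.1
grip_force: 9.6
```

>>> step_arm --plan '[{"jaw": -1, "translation": [0, 0, 1], "delta_rot": [0, 0, 0]}, {"jaw": -1, "translation": [0, 0, 1], "delta_rot": [0, 0, 0]}, {"jaw": 0.6, "translation": [0, 0, 1], "delta_rot": [0, 0, 0]}, {"jaw": 0.6, "translation": [-0.95, -0.25, 0], "delta_rot": [0, 0, 0]}, {"jaw": 0.6, "translation": [-0.95, -0.25, 0], "delta_rot": [0, 0, 0]}, {"jaw": 0.6, "translation": [-0.95, -0.25, 0], "delta_rot": [0, 0, 0]}, {"jaw": 0.6, "translation": [-0.95, -0.25, 0], "delta_rot": [0, 0, 0]}, {"jaw": 0.6, "translation": [-0.95, -0.25, 0], "delta_rot": [0, 0, 0]}, {"jaw": 0.6, "translation": [-0.95, -0.25, 0], "delta_rot": [0, 0, 0]}, {"jaw": 0.6, "translation": [-0.95, -0.25, 0], "delta_rot": [0, 0, 0]}, {"jaw": 0.6, "translation": [-0.95, -0.25, 0], "delta_rot": [0, 0, 0]}, {"jaw": 0.6, "translation": [0, 0, -0.5], "delta_rot": [0, 0, 0]}, {"jaw": 0.6, "translation": [0, 0, 0], "delta_rot": [0, 0, 0]}, {"jaw": 0.6, "translation": [0, 0, 0], "delta_rot": [0, 0, 0]}]'

```text
time_s: 4.13
eef_pos: [466.0, 22.9, 168.2]
ee_rot: [-0.001, 0.608, 0.794, -0.0]
wrist_force: [0.7, -1.2, 0.7]
grip_width: 68.6
grip_force: 0.0
```

```bash
python3 - <<'E'
from h import *
s=sense();d=get_image("wrist");E=wristE(d,s);cv2.imwrite("pics/w2.png",d["img"][:,:,::-1])
print(s["eef_pos"],s["joints"],s["grip_width"],s["wrist_force"])
print(proj(unit(P0,[[-148,0,98.5],[-149,0,75],[-56,53,83],[-118,75,60],[-118,-75,60]]),d,E).round(0).tolist())
E
```

```text
[465.99854019  22.91325979 168.17006849] [-0.11116572  0.24660482 -0.08188001  2.11431107  0.02754597  0.78275182
  0.05357884] 68.57794055904071 [ 0.65383984 -1.21645729  0.69708189]
[[316.0, 267.0], [316.0, 255.0], [469.0, 176.0], [363.0, 138.0], [356.0, 341.0]]
```

View pics/w2.png

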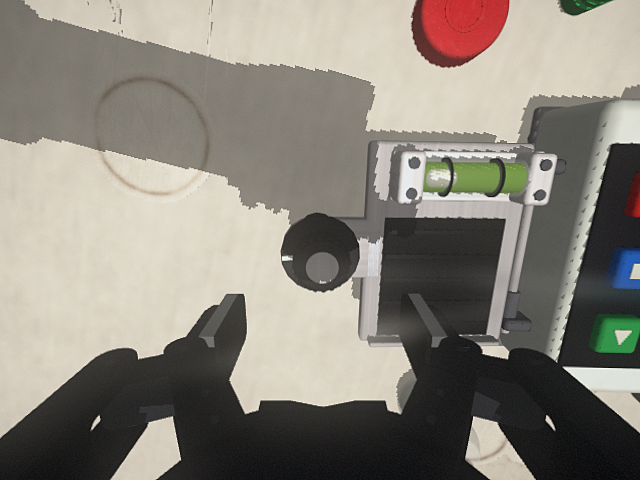

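The knob top is at (322,267) and the skirt at (320,252). That puts the knob at about (466,23), on the TCP's axis. I'll descend and grip.

>>> step_arm --plan '[{"jaw": 0.6, "translation": [0, 0, -1], "delta_rot": [0, 0, 0]}, {"jaw": 0.6, "translation": [0, 0, -1], "delta_rot": [0, 0, 0]}, {"jaw": 0.6, "translation": [0, 0, -0.6], "delta_rot": [0, 0, 0]}, {"jaw": 0.6, "translation": [0, 0, -0.3], "delta_rot": [0, 0, 0]}, {"jaw": 0.6, "translation": [0, 0, 0], "delta_rot": [0, 0, 0]}, {"jaw": -1, "translation": [0, 0, 0], "delta_rot": [0, 0, 0]}, {"jaw": -1, "translation": [0, 0, 0], "delta_rot": [0, 0, 0]}, {"jaw": -1, "translation": [0, 0, 0], "delta_rot": [0, 0, 0]}, {"jaw": -1, "translation": [0, 0, 0], "delta_rot": [0, 0, 0]}, {"jaw": -1, "translation": [0, 0, 0], "delta_rot": [0, 0, 0]}, {"jaw": -1, "translation": [0, 0, 0], "delta_rot": [0, 0, 0]}]' --force 40

```text
time_s: 5.1
eef_pos: [465.2, 21.5, 96.5]
ee_rot: [-0.001, 0.609, 0.793, -0.001]
wrist_force: [-4.7, -0.5, 4.6]
grip_width: 32.6
grip_force: 39.5
```

>>> step_arm --plan '[{"jaw": -1, "translation": [0, 0, -0.15], "delta_rot": [0, 0, 0]}, {"jaw": -1, "translation": [0, 0, -0.15], "delta_rot": [0, 0, 0]}, {"jaw": -1, "translation": [0, 0, 0], "delta_rot": [0, 0, 0]}, {"jaw": -1, "translation": [0, 0, 0], "delta_rot": [0, 0, 0]}]'

```text
time_s: 5.43
eef_pos: [464.1, 21.2, 88.8]
ee_rot: [-0.001, 0.609, 0.793, -0.002]
wrist_force: [-8.7, -2.1, 6.3]
grip_width: 32.5
grip_force: 39.1
```

```bash
python3 - <<'E'
from h import *
s=sense();d=get_image("wrist");cv2.imwrite("pics/w3.png",d["img"][:,:,::-1])
print(s["eef_pos"],s["grip_width"],s["wrist_force"],s["ft_torque"])
E
```

```text
[464.06122174  21.17692588  88.81366233] 32.47616484021006 [-8.69599582 -2.12735957  6.28417085] [-0.24437416  1.61528589  0.03050377]
```

View pics/w3.png

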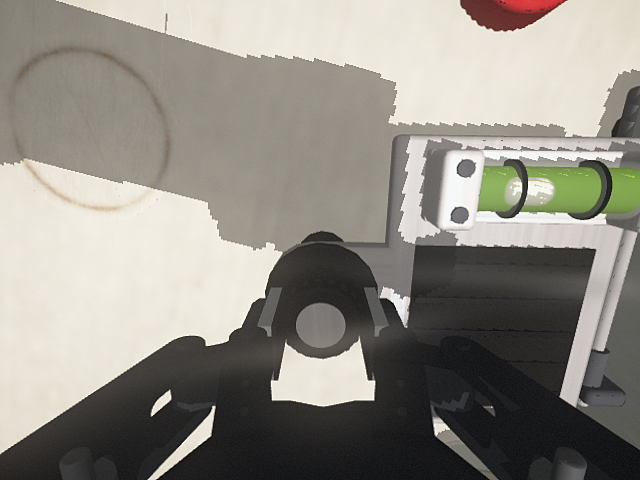

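The knob is gripped at (320,325), and the bubble has already moved to about (529,190), so the shelf is nearly level. I'll press further and relieve the sideways force.

>>> step_arm --plan '[{"jaw": -1, "translation": [-0.06, -0.02, -0.08], "delta_rot": [0, 0, 0]}, {"jaw": -1, "translation": [-0.04, 0, 0], "delta_rot": [0, 0, 0]}, {"jaw": -1, "translation": [0, 0, 0], "delta_rot": [0, 0, 0]}]'

```text
time_s: 5.73
eef_pos: [463.8, 21.1, 88.2]
ee_rot: [0.0, 0.609, 0.793, 0.0]
wrist_force: [-6.9, -1.6, 16.5]
grip_width: 32.6
grip_force: 39.7
```

>>> step_arm --plan '[{"jaw": -1, "translation": [0, 0, -0.06], "delta_rot": [0, 0, 0]}, {"jaw": -1, "translation": [0, 0, 0], "delta_rot": [0, 0, 0]}, {"jaw": -1, "translation": [0, 0, 0], "delta_rot": [0, 0, 0]}]'

```text
time_s: 5.98
eef_pos: [463.7, 21.0, 87.6]
ee_rot: [0.0, 0.609, 0.793, -0.0]
wrist_force: [-11.4, -1.9, 29.7]
grip_width: 32.5
grip_force: 41.4
```

>>> step_arm --plan '[{"jaw": -1, "translation": [-0.08, -0.02, 0.05], "delta_rot": [0, 0, 0]}, {"jaw": -1, "translation": [0, 0, 0], "delta_rot": [0, 0, 0]}, {"jaw": -1, "translation": [0, 0, 0], "delta_rot": [0, 0, 0]}]'

```text
time_s: 6.23
eef_pos: [463.4, 21.0, 88.2]
ee_rot: [0.001, 0.609, 0.793, 0.001]
wrist_force: [-2.7, -1.0, 11.0]
grip_width: 32.8
grip_force: 39.8
```

```bash
python3 - <<'E'
from h import *
s=sense();d=get_image("scene");a=d["img"][180:310,225:395,::-1];w=get_image("wrist")["img"][100:270,380:640,::-1]
a=cv2.resize(a,(510,390),interpolation=cv2.INTER_CUBIC);w=cv2.resize(w,(260,170))
o=np.zeros((390,780,3),np.uint8);o[:,:510]=a;o[:170,515:775]=w
cv2.imwrite("pics/s4.png",o)
print(s["eef_pos"],s["grip_width"],s["wrist_force"],s["ft_torque"])
E
```

```text
[463.38069796  21.01102979  88.17067819] 32.84061485960301 [-2.68096436 -1.0291281  10.96102863] [-0.04109815  0.49081555 -0.02742628]
```

View pics/s4.png

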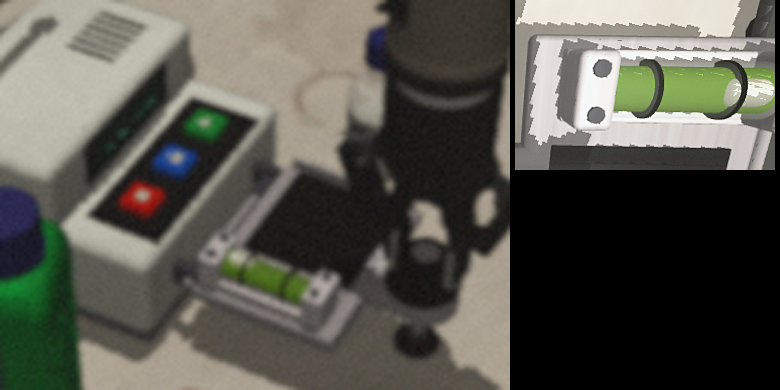

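The foot is down with 11 N, and the bubble is at the rear, about 20 mm behind the middle (lines at 517 and 600 px in the wrist view, bubble centre around 655). I'll turn clockwise about 1.5 rad, rising slightly.

>>> step_arm --plan '[{"jaw": -1, "translation": [0, 0, 0.003], "delta_rot": [0, 0, -0.019]}, {"jaw": -1, "translation": [0, 0, 0.003], "delta_rot": [0, 0, -0.019]}, {"jaw": -1, "translation": [0, 0, 0.003], "delta_rot": [0, 0, -0.019]}, {"jaw": -1, "translation": [0, 0, 0.003], "delta_rot": [0, 0, -0.019]}, {"jaw": -1, "translation": [0, 0, 0.003], "delta_rot": [0, 0, -0.019]}, {"jaw": -1, "translation": [0, 0, 0.003], "delta_rot": [0, 0, -0.019]}, {"jaw": -1, "translation": [0, 0, 0], "delta_rot": [0, 0, 0]}]'

```text
time_s: 6.92
eef_pos: [462.4, 21.0, 88.2]
ee_rot: [0.0, 0.85, 0.527, 0.001]
wrist_force: [-4.3, -0.8, 10.2]
grip_width: 32.9
grip_force: 40.0
```

>>> step_arm --plan '[{"jaw": -1, "translation": [0, 0, 0.003], "delta_rot": [0, 0, -0.019]}, {"jaw": -1, "translation": [0, 0, 0.003], "delta_rot": [0, 0, -0.019]}, {"jaw": -1, "translation": [0, 0, 0.003], "delta_rot": [0, 0, -0.019]}, {"jaw": -1, "translation": [0, 0, 0.003], "delta_rot": [0, 0, -0.019]}, {"jaw": -1, "translation": [0, 0, 0.003], "delta_rot": [0, 0, -0.019]}, {"jaw": -1, "translation": [0, 0, 0.003], "delta_rot": [0, 0, -0.019]}, {"jaw": -1, "translation": [0, 0, 0], "delta_rot": [0, 0, 0]}, {"jaw": -1, "translation": [0, 0, 0], "delta_rot": [0, 0, 0]}, {"jaw": -1, "translation": [0, 0, 0], "delta_rot": [0, 0, 0]}, {"jaw": -1, "translation": [0, 0, 0], "delta_rot": [0, 0, 0]}, {"jaw": -1, "translation": [0, 0, 0], "delta_rot": [0, 0, 0]}, {"jaw": -1, "translation": [0, 0, 0], "delta_rot": [0, 0, 0]}, {"jaw": -1, "translation": [0, 0, 0], "delta_rot": [0, 0, 0]}, {"jaw": -1, "translation": [0, 0, 0], "delta_rot": [0, 0, 0]}, {"jaw": -1, "translation": [0, 0, 0], "delta_rot": [0, 0, 0]}, {"jaw": -1, "translation": [0, 0, 0], "delta_rot": [0, 0, 0]}]'

```text
time_s: 8.25
eef_pos: [461.8, 21.7, 88.2]
ee_rot: [-0.001, 0.98, 0.199, 0.0]
wrist_force: [-4.5, 1.9, 8.1]
grip_width: 32.5
grip_force: 39.8
```

```bash
cat > v.py <<'E'
from h import *
import sys
s=sense();d=get_image("scene");w=get_image("wrist")
a=d["img"][245:290,275:345,::-1]
a=cv2.resize(a,(490,315),interpolation=cv2.INTER_CUBIC);w=cv2.resize(w["img"][:,:,::-1],(300,225))
b=get_image("side")["img"][250:300,300:370,::-1];b=cv2.resize(b,(350,250),interpolation=cv2.INTER_CUBIC)
o=np.zeros((570,800,3),np.uint8);o[:315,:490]=a;o[:225,500:]=w;o[318:568,:350]=b
cv2.imwrite(sys.argv[1],o)
print(s["time_s"],s["eef_pos"],s["grip_width"],s["wrist_force"],s["ft_torque"],s["joints"][6])
E
python3 v.py pics/s5.png
```

```text
8.25 [461.79622642  21.69362602  88.2233719 ] 32.53006901082241 [-4.45805615  1.85994029  8.07821552] [ 0.3676999   1.00209192 -0.08506027] -1.1541929095856593
```

View pics/s5.png

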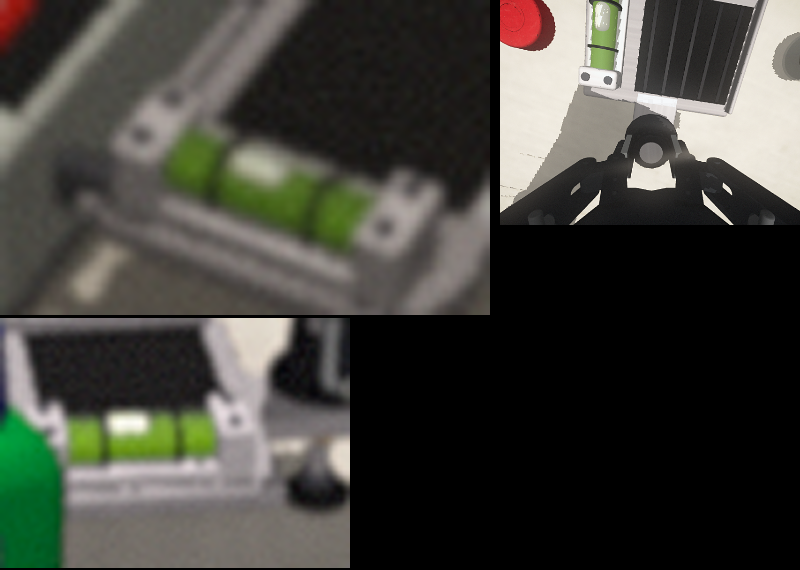

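The side inset shows lines at 104 and 179 and the bubble from 106 to 149, so it is about 5 mm short towards the rear. I'll turn another 0.45 rad or so.

>>> step_arm --plan '[{"jaw": -1, "translation": [0, 0, 0], "delta_rot": [0, 0, -0.018]}, {"jaw": -1, "translation": [0, 0, 0], "delta_rot": [0, 0, -0.018]}, {"jaw": -1, "translation": [0, 0, 0], "delta_rot": [0, 0, -0.018]}, {"jaw": -1, "translation": [0, 0, 0], "delta_rot": [0, 0, -0.018]}, {"jaw": -1, "translation": [0, 0, 0], "delta_rot": [0, 0, 0]}, {"jaw": -1, "translation": [0, 0, 0], "delta_rot": [0, 0, 0]}, {"jaw": -1, "translation": [0, 0, 0], "delta_rot": [0, 0, 0]}, {"jaw": -1, "translation": [0, 0, 0], "delta_rot": [0, 0, 0]}, {"jaw": -1, "translation": [0, 0, 0], "delta_rot": [0, 0, 0]}, {"jaw": -1, "translation": [0, 0, 0], "delta_rot": [0, 0, 0]}, {"jaw": -1, "translation": [0, 0, 0], "delta_rot": [0, 0, 0]}, {"jaw": -1, "translation": [0, 0, 0], "delta_rot": [0, 0, 0]}, {"jaw": -1, "translation": [0, 0, 0], "delta_rot": [0, 0, 0]}, {"jaw": -1, "translation": [0, 0, 0], "delta_rot": [0, 0, 0]}, {"jaw": -1, "translation": [0, 0, 0], "delta_rot": [0, 0, 0]}, {"jaw": -1, "translation": [0, 0, 0], "delta_rot": [0, 0, 0]}, {"jaw": -1, "translation": [0, 0, 0], "delta_rot": [0, 0, 0]}, {"jaw": -1, "translation": [0, 0, 0], "delta_rot": [0, 0, 0]}]'

```text
time_s: 9.9
eef_pos: [461.7, 22.2, 88.2]
ee_rot: [-0.001, 1.0, -0.026, -0.0]
wrist_force: [-5.6, 2.8, 8.9]
grip_width: 32.3
grip_force: 39.9
```

```bash
python3 v.py pics/s6.png
```

```text
9.9 [461.70448547  22.24789147  88.19731596] 32.33650475339211 [-5.6469818   2.78436422  8.92752426] [ 0.68425492  1.01486263 -0.02522645] -1.5188243672569033
```

View pics/s6.png

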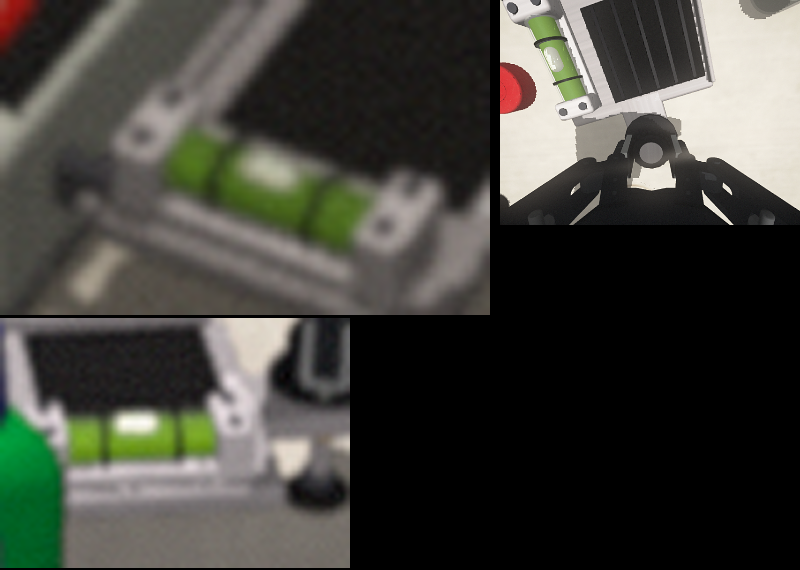

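In the side inset the bubble spans 116–160 between lines at 104 and 179, about 1 mm from the middle. The scene inset shows it centred. The push is about 9 N, so roughly 5 N rests on the foot, and it is steady. Handing in.

```bash
python3 -c "
from rig import *
print(finish_job())"
```

```text
the job is handed in; nothing more can be done
None
```

I pressed the red key, then the blue key, then held the knob down with the foot on the bench (about 9 N push), turned it until the bubble was about 1 mm from the middle in the last pictures, and handed the job in at about 10 s; the hand-in call gave no verdict.

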